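# Slide the optics down the sorting tray

## Task

In the three-lane sloped sorting tray, slide the gold eyepiece and the chrome T-ring down the slope until each one rests against the back stop at the low end, with the eyepiece still standing. Slide them along the tray, do not lift them out of it, and leave the violet filter where it lies.

Things in the scene. Friction and masses are not known exactly. Their poses are not given: they have to be found in the camera images.
- tray: Fixed tray, 3 lanes, floor 250 x 258 mm, sloping down 10 degrees. Origin: on the floor, mid width, at the foot of the back stop's inner face. x points down the slope (floor from x=-250 mm to the stop at 0), y left, z square to the floor. Lanes at y=-84, 0, 84 mm, one thing in each (varies), 78 mm clear between ribs 12 mm high. Stop 32 mm high, 8 thick. Things stay put when let go: push them.
- eyepiece_mid (a point): Centre (half-way up) of the loose gold eyepiece, standing on its wide end in one lane: gold and black body 40 mm in diameter and 30 mm high, with a steel barrel 31 mm in diameter above it, 50 mm high in all, 90 to 180 g. Its z axis is its own axis, square to the tray floor. At the stop its centre is 20 mm from the stop's face.
- tring_mid (a point): Centre (half-way up) of the loose chrome T-ring, lying flat in one lane: a plain bright metal ring 56 mm outside diameter, 42 mm inside, 20 mm high, 60 to 130 g. At the stop its centre is 28 mm from the stop's face.
- filter_mid (a point): Centre (half-way up) of the loose violet filter, lying flat in one lane: a black-rimmed disc with violet glass, 50 mm in diameter, 10 mm high. To be left where it lies.
Things that resemble listed ones, but are neither listed nor needed, are in the scene too. Leave any pink or red look-alike of the part that bears eyepiece_mid alone.

How it is judged:
By the outcome, as a careful person would: the job done as asked, in the order asked, and still so for the second after the job is handed in, with the robot touching nothing.
It also fails if it takes over 48 s, if anything falls off the work surface, if the arm or the gripper's body presses on something with over 40 N, if the wrist force passes 120 N, or if a joint passes its speed limit or range.

## Robot

A 6-joint arm with a two-finger parallel gripper is mounted at the origin on the work surface. World frame = base frame: x ahead of the robot, y to its left, z up, the work surface at z = 0. Lengths are in mm, angles in rad, forces in N, time in s.
With the tool pointing down it reaches from about 300 to 850 mm from the base axis. Payload 5.4 kg.
Tool frame: the origin (TCP) lies between the finger pads; the fingertips stand 11 mm ahead of it and the grasp point (between the pads) lies 8 mm behind it; z points along the fingers, y is the direction in which the jaws open and shut (so a half turn about z gives the same grasp; the last joint's range is limited). The gripper opens to 85 mm and grips with 20 to 120 N. Pads are 22 mm wide; open, the fingers measure 114 mm over their backs; the gripper's body (76 mm by 85 mm) begins 54 mm behind the grasp point. The pads swing forward as they close: fully open they stand 13 mm farther back than shut.
Start: joints at [0.944, 0.158, 1.597, -0, 1.386, -0.21], TCP at [232.789, 525.753, 242.299] pointing down, gripper open.
Joint ranges: [-2.91, 2.91], [-0.94, 2.29], [0.18, 2.7], [-1.29, 4.43], [0.17, 2.64], [-3, 3]. Speed limits (rad/s): [2.57, 2.57, 3.14, 3.14, 3.14, 3.14].

## Interface

Orientations are given as a unit quaternion [w, x, y, z].
In Python, from bench import arm gives the robot as it stands.
- The arm moves only by the shell command python3 -m handwheel 'ROWS' [OPENING]. ROWS is JSON, one flat list of numbers, 6 for each row, row after row: the shift along the world's x, y, z scaled (see below), then the turn, a rotation vector about the world's x, y, z scaled (see below). In form: [dx, dy, dz, wx, wy, wz, dx, dy, dz, wx, wy, wz, ...]. A call has 1 to 8 rows; each row is the pose to reach, as a shift and turn from the pose commanded when the call began, turning the shorter way round; what a row does not reach only later rows make up. The controller multiplies each number of a shift by 0.4 m and each number of a turn by pi rad. A row lasts 1/10 s, in which the tool goes at most 50 mm and 8.59 degrees, less where a joint would pass 70% of its speed; a pose out of reach is approached as far as the arm can. A call with a number of a shift or a turn outside -1 to 1 is refused whole. A call with a gripper value outside its range is refused whole. OPENING is the closure, from 0 (fully open) to 1 (shut), set as the call begins (- or left out, the last holds). The fingers move at their own pace and stop on an object; the grip force is fixed at half the most. Time passes only in rows, so rows that repeat a pose let the fingers close. It gives the time, the measured TCP pose, the force and the opening at its end, in the units of the state.
- arm.get_obs(): the state, without advancing time (a new reading comes with each control period).
- arm.read_camera(name): name is "scene" or "top" or "wrist"; returns a dict with "img" (400x640x3 uint8, red, green, blue), "camera_matrix" (3x3 intrinsics, pixels), "dist_coeffs" ([k1, k2, p1, p2, k3] as OpenCV has them; the pictures are not rectified), "R" (3x3) and "t" (3): a world point X has camera coordinates R X + t. Camera axes: x right, y down, z forward; pixel columns grow to the right and rows downward; lengths in mm; the calibration is good to about 2 mm. A picture is of the moment at which its call begins. There is no depth.
- arm.job_done(): hands the job in, once; it reports no verdict.
The state is a dict: "clock": time; "q": joint angles; "qvel": joint speeds; "effort": joint torques, N m; "position": TCP position; "ee_rot": TCP orientation; "contact_force": force on the tool from outside, world axes, zero at the start; "wrist_torque": the same for the moment, N m; "opening": opening from 0.0 (shut) to 1.0 (fully open).
Only numpy, scipy, OpenCV 4.12 (cv2) and the standard library are available. Lean on these libraries where they do the work, as an engineer would, in place of code of your own. Each camera call takes 0.05 s, during which the arm holds its last target. There are 200 camera calls.

## Working session

There is one attempt and no reset: what is moved stays moved. The work goes in short steps, Python scripts to look and compute and a shell command to move; the robot and the scene stay as the last step left them, time stands still between calls to the robot, and variables do not carry over. Pictures are saved under pics/ and viewed, about 8 in all and at most 12, crops included, and the job is handed in when it is done.

```bash
mkdir -p pics; ls
python3 - <<'E'
from bench import arm
import cv2,numpy as np
for n in ["scene","top"]:
    c=arm.read_camera(n); cv2.imwrite(f"pics/{n}0.png",c["img"][...,::-1])
    print(n,np.round(c["camera_matrix"],1).tolist(),c["dist_coeffs"],np.round(c["R"],4).tolist(),np.round(c["t"],1))
o=arm.get_obs(); print(o)
E
```

```text
pics
scene [[380.8, 0.0, 323.2], [0.0, 380.8, 200.6], [0.0, 0.0, 1.0]] [-0.00262551  0.          0.          0.          0.        ] [[0.4496, 0.8932, -0.0051], [0.4533, -0.233, -0.8604], [-0.7697, 0.3845, -0.5096]] [-226.8 -158.1 1091.8]
top [[372.6, 0.0, 313.5], [0.0, 372.6, 196.4], [0.0, 0.0, 1.0]] [-0.06217951  0.          0.          0.          0.        ] [[0.0027, -0.9996, -0.0283], [-0.9825, 0.0026, -0.1861], [0.1861, 0.0283, -0.9821]] [-15.  515.1 635.6]
{'clock': 0.1, 'q': array([ 9.43884534e-01,  1.58972509e-01,  1.59810725e+00,  1.97821901e-05,
        1.38618932e+00, -2.10094323e-01]), 'qvel': array([-0.00239013, -0.00083046, -0.00310638, -0.00116262,  0.00058387,
        0.00019739]), 'effort': array([-6.97840751e-04, -3.96992004e+01, -3.32339144e+01, -2.13816484e-04,
        4.21105113e-03,  6.67749536e-07]), 'position': array([232.49114418, 525.33683014, 241.42245943]), 'ee_rot': array([-3.49524586e-04,  2.06905041e-01,  9.78360670e-01, -7.61918638e-04]), 'contact_force': array([1.09725739, 0.05338478, 0.67361097]), 'wrist_torque': array([-0.02233067, -0.01902998,  0.05596833]), 'opening': 1.0012121422657354}
```

View pics/top0.png

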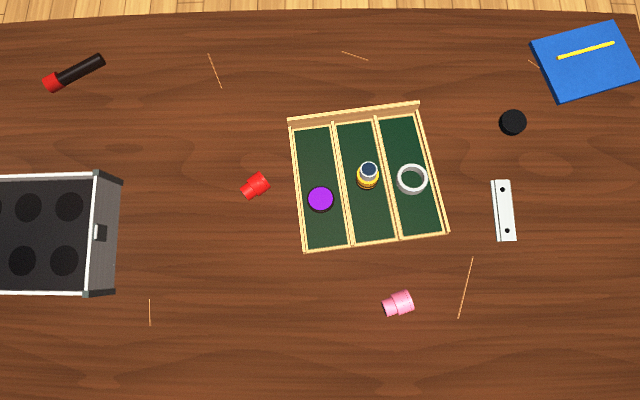

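View pics/scene0.png

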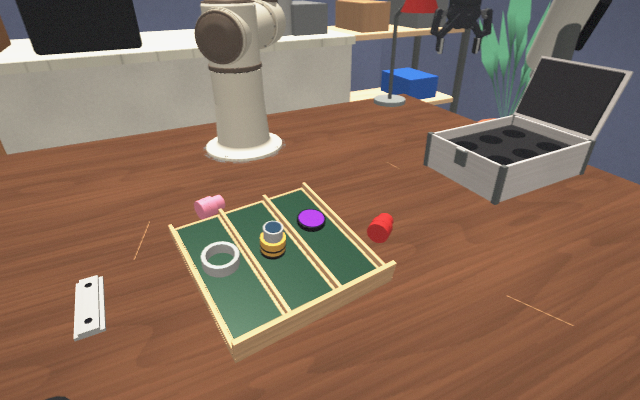

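Eyepiece candidates: gold in the tray at top(367,175), red at (255,186), pink at (398,303). T-ring candidates: ring in tray at (412,179), black cap at (512,122). I choose the gold one in the middle lane and the chrome ring in the right lane. The violet filter at (320,199) stays where it is. Next is a close crop of both views to confirm this and to read the tray corners.

Run:
```python
import cv2,numpy as np
a=cv2.imread("pics/top0.png")[95:260,275:460]; b=cv2.imread("pics/scene0.png")[178:358,160:405]
a=cv2.resize(a,None,fx=2.1,fy=2.1,interpolation=2); b=cv2.resize(b,None,fx=1.6,fy=1.6,interpolation=2)
h=max(a.shape[0],b.shape[0]); out=np.zeros((h,a.shape[1]+b.shape[1],3),np.uint8)
out[:a.shape[0],:a.shape[1]]=a; out[:b.shape[0],a.shape[1]:]=b
print(out.shape,a.shape); cv2.imwrite("pics/crop1.png",out)
```

```text
(346, 780, 3) (346, 388, 3)
```

View pics/crop1.png

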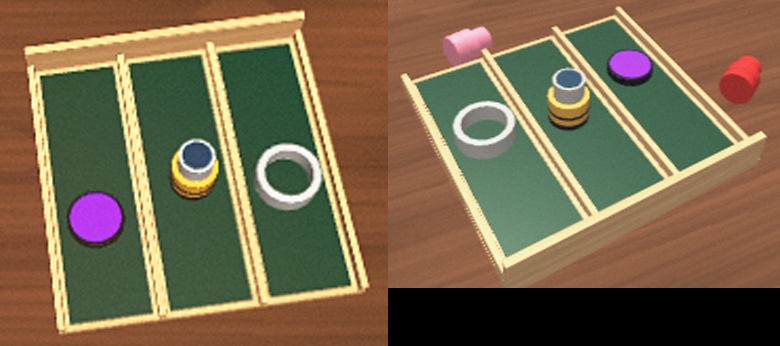

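The crop confirms the choice: gold/black eyepiece with steel barrel in the middle lane, open bright ring in the right lane. Next I triangulate the corners and the parts' tops.

```bash
cat > h.py <<'E'
import numpy as np,cv2
from bench import arm
def ray(c,p):
    u=cv2.undistortPoints(np.array([[p]],float),c["camera_matrix"],c["dist_coeffs"])[0,0]
    R=np.array(c["R"]);d=R.T@np.array([*u,1.]);return -R.T@np.array(c["t"]),d/np.linalg.norm(d)
def tri(c1,p1,c2,p2):
    a,d=ray(c1,p1);b,e=ray(c2,p2);s=np.linalg.lstsq(np.c_[d,-e],b-a,rcond=None)[0]
    P,Q=a+s[0]*d,b+s[1]*e;return (P+Q)/2,np.linalg.norm(P-Q)
def onplane(c,p,P,n):
    a,d=ray(c,p);return a+d*((P-a)@n)/(d@n)
E
python3 - <<'E'
from h import *
T=arm.read_camera("top");S=arm.read_camera("scene")
ct=lambda x,y:(275+(x+.5)/2.1-.5,95+(y+.5)/2.1-.5); cs=lambda x,y:(160+(x-388+.5)/1.6-.5,178+(y+.5)/1.6-.5)
for n,a,b in [("stopR",(302,13),(505,270)),("stopL",(25,52),(765,137)),("hiR",(367,287),(405,78)),("hiL",(62,330),(620,9)),
 ("eyetop",(198,154),(569,78)),("ring",(288,171),(485,122)),("filt",(96,216),(630,66))]:
    p,e=tri(T,ct(*a),S,cs(*b));print(n,p.round(1),round(e,1))
E
```

```text
stopR [ 702.5 -217.4   47.5] 0.5
stopL [666.5  38.2  47.4] 2.6
hiR [ 448.4 -249.9   71.7] 4.4
hiL [414.2   2.7  71.9] 5.8
eyetop [ 556.3 -111.4   93.9] 2.0
ring [ 548.5 -192.2   65.4] 0.9
filt [511.5 -27.3  55.8] 1.1
```

```bash
python3 -m handwheel '[0.335,-0.8,0,0,0,0.177,0.335,-0.8,0,0,0,0.177,0.335,-0.8,0,0,0,0.177,0.335,-0.8,0,0,0,0.177,0.335,-0.8,0,0,0,0.177,0.335,-0.8,0,0,0,0.177,0.335,-0.8,0,0,0,0.177,0.335,-0.8,0,0,0,0.177]' 0.65
python3 -m handwheel '[0.335,-0.81,-0.1,0,0,0,0.335,-0.81,-0.1,0,0,0,0.335,-0.81,-0.1,0,0,0,0.335,-0.81,-0.1,0,0,0,0.335,-0.81,-0.1,0,0,0,0.335,-0.81,-0.1,0,0,0,0.335,-0.81,-0.1,0,0,0,0.335,-0.81,-0.1,0,0,0]'
```

```text
clock: 1.0
position: [368.0, 202.1, 242.3]
ee_rot: [0.0, -0.067, 0.998, -0.001]
contact_force: [0.1, 0.3, 1.2]
opening: 0.347
clock: 1.8
position: [501.5, -123.0, 201.3]
ee_rot: [-0.0, -0.067, 0.998, -0.001]
contact_force: [0.3, 1.1, -0.5]
opening: 0.355
```

Run:
```python
from h import *
W=arm.read_camera("wrist");np.savez("w1",**W);cv2.imwrite("pics/w1.png",W["img"][...,::-1])
R=np.array(W["R"]);print((-R.T@W["t"]).round(0),R[2].round(2))
```

```text
[ 419. -134.  335.] [ 0.32  0.04 -0.95]
```

View pics/w1.png

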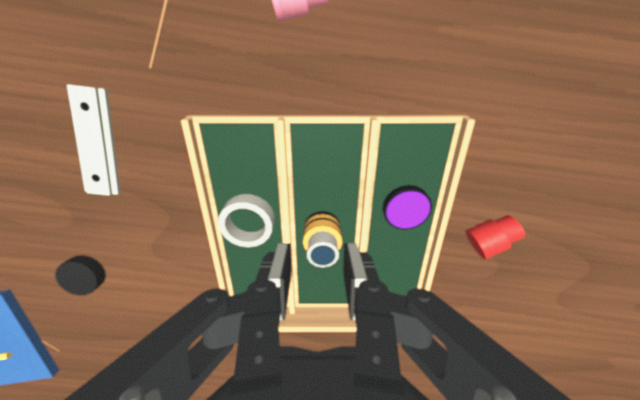

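The wrist view shows the fingers over the middle lane, the barrel top at (322,254), the ring at (246,218) and the high end's corners at (187,120) and (469,119). I cross-check it against the other views.

Run:
```python
from h import *
W=dict(np.load("w1.npz"));T=arm.read_camera("top");S=arm.read_camera("scene")
ct=lambda x,y:(275+(x+.5)/2.1-.5,95+(y+.5)/2.1-.5); cs=lambda x,y:(160+(x-388+.5)/1.6-.5,178+(y+.5)/1.6-.5)
O=np.array([671.2,-91.5,17.4]);y,t=np.radians([7.9,10]);c,s=np.cos,np.sin
M=np.array([[c(y)*c(t),s(y)*c(t),-s(t)],[-s(y),c(y),0],[c(y)*s(t),s(y)*s(t),c(t)]])
for n,a,b,w in [("hiR",(367,287),(405,78),(187,121)),("hiL",(62,330),(620,9),(470,120)),
 ("eyetop",(198,154),(569,78),(322,253)),("ring",(288,171),(485,122),(246,217)),("filt",(96,216),(630,66),(408,207))]:
    for m,q in(("TW",(T,ct(*a))),("SW",(S,cs(*b)))):
        p,e=tri(*q,W,w);print(n,m,p.round(1),round(e,1),"tray",(M@(p-O)).round(1))
```

```text
hiR TW [ 450.9 -259.6   49.1] 1.5 tray [-243.2 -136.3  -10.7]
hiR SW [ 449.2 -248.7   71.7] 1.8 tray [-247.3 -125.2   11.5]
hiL TW [ 4.136e+02 -2.000e-01  7.800e+01] 1.5 tray [-249.4  125.8   17.5]
hiL SW [414.4   4.7  71.1] 2.3 tray [-246.8  130.6   11. ]
eyetop TW [ 556.6 -112.2   90. ] 1.5 tray [-127.2   -4.7   51.3]
eyetop SW [ 554.9 -110.9   92.6] 2.0 tray [-129.2   -3.2   53.6]
ring TW [ 560.3 -204.3   16.7] 0.3 tray [-123.3  -96.5  -22.5]
ring SW [ 541.2 -192.7   60.2] 3.8 tray [-148.   -82.4   17.4]
filt TW [509.2 -27.3  58.5] 3.5 tray [-156.5   85.9   14.1]
filt SW [508.9 -25.3  53.9] 0.5 tray [-155.7   87.9    9.6]
```

```bash
python3 -m handwheel '[0,0,-0.12,0,0,0,0,0,-0.22,0,0,0,0,0,-0.3,0,0,0,0,0,-0.32,0,0,0,0,0,-0.32,0,0,0,0,0,-0.32,0,0,0]'
python3 - <<'E'
from h import *
W=arm.read_camera("wrist");S=arm.read_camera("scene")
i=np.hstack([cv2.resize(W["img"][180:400,180:460],None,fx=1.4,fy=1.4),cv2.resize(S["img"][150:350,150:350],(392,308))])[...,::-1]
print(i.shape,arm.get_obs()["contact_force"]);cv2.imwrite("pics/w2.png",i)
E
```

```text
clock: 2.55
position: [502.1, -118.2, 76.3]
ee_rot: [0.001, -0.07, 0.998, -0.001]
contact_force: [-0.5, -0.1, 0.5]
opening: 0.347
(308, 784, 3) [-0.15834908  0.28865449  0.67634387]
```

View pics/w2.png

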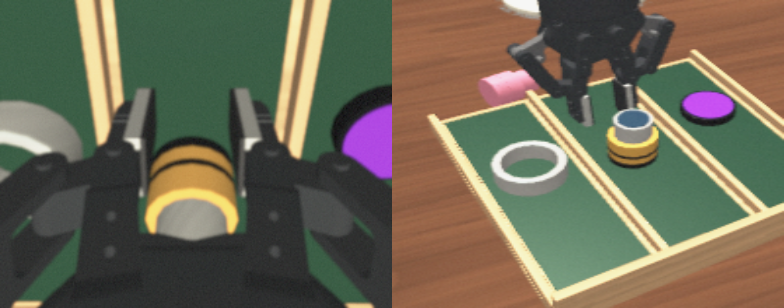

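The fingers stand centred behind the eyepiece, clear of the ribs. I close them a bit more so they nestle against it, and lower carefully.

```bash
python3 -m handwheel '[0,0,-0.01,0,0,0,0,0,-0.01,0,0,0,0,0,-0.015,0,0,0,0,0,-0.015,0,0,0]' 0.78
python3 -m handwheel '[0,0,-0.007,0,0,0,0,0,-0.007,0,0,0,0,0,-0.007,0,0,0]'
```

```text
clock: 3.05
position: [500.6, -118.2, 68.1]
ee_rot: [-0.0, -0.07, 0.998, 0.0]
contact_force: [0.2, -0.3, 0.9]
opening: 0.22
clock: 3.35
position: [500.7, -118.2, 65.4]
ee_rot: [-0.0, -0.07, 0.998, 0.0]
contact_force: [0.6, 0.3, -0.1]
opening: 0.22
```

```bash
for k in 1; do python3 -m handwheel '[0.017,0.0024,-0.003,0,0,0,0.034,0.0047,-0.006,0,0,0,0.051,0.0071,-0.009,0,0,0,0.068,0.0095,-0.012,0,0,0,0.085,0.0118,-0.015,0,0,0,0.102,0.0142,-0.018,0,0,0,0.119,0.0166,-0.021,0,0,0,0.136,0.019,-0.024,0,0,0]'; done
python3 - <<'E'
from h import *
W=arm.read_camera("wrist");S=arm.read_camera("scene")
i=np.hstack([cv2.resize(W["img"][180:400,180:460],None,fx=1.4,fy=1.4),cv2.resize(S["img"][150:350,150:350],(392,308))])[...,::-1]
cv2.imwrite("pics/w3.png",i)
E
```

```text
clock: 4.15
position: [555.8, -110.5, 55.7]
ee_rot: [-0.0, -0.07, 0.998, 0.0]
contact_force: [-0.1, -0.4, 0.2]
opening: 0.218
```

View pics/w3.png

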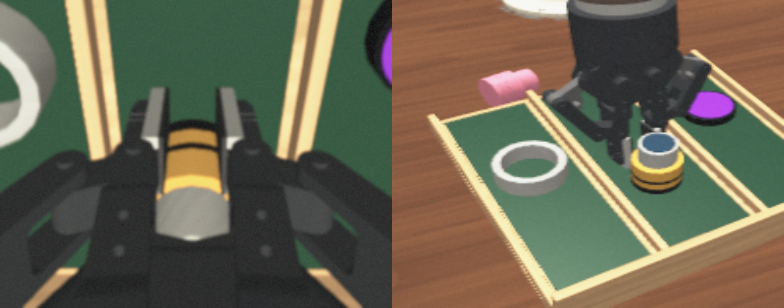

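Eyepiece is standing, nestled between the fingers and sliding down the middle lane. I continue.

```bash
python3 -m handwheel '[0.017,0.0024,-0.003,0,0,0,0.034,0.0047,-0.006,0,0,0,0.051,0.0071,-0.009,0,0,0,0.068,0.0095,-0.012,0,0,0,0.085,0.0118,-0.015,0,0,0,0.102,0.0142,-0.018,0,0,0,0.119,0.0166,-0.021,0,0,0,0.136,0.019,-0.024,0,0,0]'
python3 -m handwheel '[0.007,0.001,-0.0013,0,0,0,0.015,0.002,-0.0026,0,0,0]'
python3 - <<'E'
from h import *
W=arm.read_camera("wrist");S=arm.read_camera("scene")
i=np.hstack([cv2.resize(W["img"][180:400,180:460],None,fx=1.4,fy=1.4),cv2.resize(S["img"][170:370,190:390],(392,308))])[...,::-1]
cv2.imwrite("pics/w4.png",i)
E
```

```text
clock: 5.05
position: [610.1, -102.9, 46.1]
ee_rot: [-0.0, -0.07, 0.998, 0.0]
contact_force: [0.2, -0.1, 0.1]
opening: 0.222
clock: 5.25
position: [615.8, -102.2, 45.2]
ee_rot: [-0.0, -0.07, 0.998, 0.0]
contact_force: [-0.7, -1.0, -0.8]
opening: 0.218
```

View pics/w4.png

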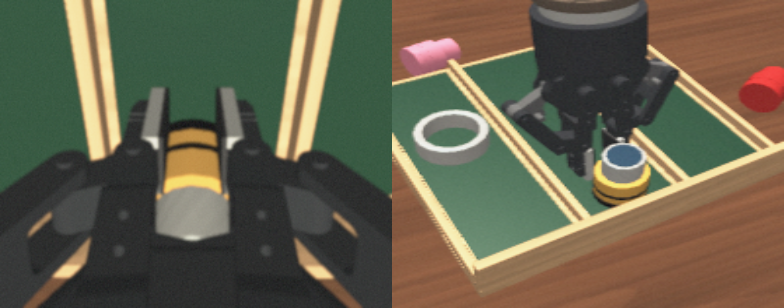

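Nearly at the stop. Small steps now, watching the force.

```bash
python3 -m handwheel '[0.005,0.0007,-0.0009,0,0,0,0.01,0.0014,-0.0017,0,0,0]'
python3 -m handwheel '[0.005,0.0007,-0.0009,0,0,0,0.005,0.0007,-0.0009,0,0,0]'
python3 -m handwheel '[0.005,0.0007,-0.0009,0,0,0,0.005,0.0007,-0.0009,0,0,0]'
python3 -m handwheel '[0.005,0.0007,-0.0009,0,0,0,0.005,0.0007,-0.0009,0,0,0]'
```

```text
clock: 5.55
position: [619.6, -101.7, 44.6]
ee_rot: [-0.0, -0.07, 0.998, 0.0]
contact_force: [-0.2, -0.5, -0.4]
opening: 0.218
clock: 5.75
position: [621.8, -101.4, 44.2]
ee_rot: [0.0, -0.07, 0.998, -0.0]
contact_force: [-0.0, -0.4, -0.1]
opening: 0.218
clock: 5.95
position: [623.7, -101.1, 43.9]
ee_rot: [0.0, -0.07, 0.998, 0.0]
contact_force: [-0.2, 0.8, 0.7]
opening: 0.224
clock: 6.15
position: [625.8, -100.8, 43.5]
ee_rot: [0.0, -0.07, 0.998, -0.0]
contact_force: [-0.5, -0.0, -0.7]
opening: 0.218
```

```bash
for i in 1; do python3 -m handwheel '[0.004,0.0006,-0.0007,0,0,0,0.004,0.0006,-0.0007,0,0,0]'
python3 -m handwheel '[0.004,0.0006,-0.0007,0,0,0,0.004,0.0006,-0.0007,0,0,0]'
python3 -m handwheel '[0.003,0.0004,-0.0005,0,0,0,0.003,0.0004,-0.0005,0,0,0]'; done | grep -E "pos|force"
python3 - <<'E'
from h import *
T=arm.read_camera("top");S=arm.read_camera("scene")
i=np.hstack([cv2.resize(T["img"][95:195,320:420],(400,400)),cv2.resize(S["img"][210:310,250:350],(400,400))])[...,::-1]
cv2.imwrite("pics/w5.png",i)
E
```

```text
position: [627.3, -100.6, 43.2]
contact_force: [-0.1, 0.7, -0.1]
position: [628.0, -100.4, 42.8]
contact_force: [-4.0, 0.1, 3.3]
position: [628.3, -100.4, 42.6]
contact_force: [-9.4, -2.1, 6.4]
```

View pics/w5.png

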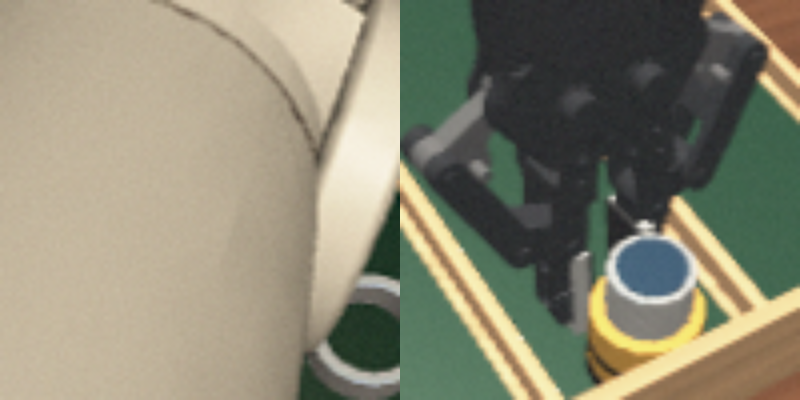

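Eyepiece stands against the stop: motion stalled and the force rose to about 9 N where expected. I back off up the slope, lift clear and go behind the ring.

```bash
python3 -m handwheel '[-0.03,-0.004,0.006,0,0,0,-0.1,-0.014,0.018,0,0,0,-0.15,-0.021,0.08,0,0,0,-0.15,-0.021,0.18,0,0,0,-0.15,-0.021,0.27,0,0,0,-0.15,-0.021,0.27,0,0,0]'
python3 -m handwheel '[-0.1,-0.115,0,0,0,0,-0.194,-0.229,0,0,0,0,-0.194,-0.229,0,0,0,0,-0.194,-0.229,0,0,0,0]'
python3 - <<'E'
from h import *
W=arm.read_camera("wrist");S=arm.read_camera("scene")
i=np.hstack([cv2.resize(W["img"][100:400,130:460],(440,400)),cv2.resize(S["img"][190:330,200:320],(343,400))])[...,::-1]
cv2.imwrite("pics/w6.png",i)
E
```

```text
clock: 7.45
position: [574.2, -110.1, 157.5]
ee_rot: [0.006, -0.07, 0.998, -0.003]
contact_force: [0.1, 0.5, -0.0]
opening: 0.219
clock: 7.85
position: [491.1, -202.0, 150.2]
ee_rot: [-0.0, -0.068, 0.998, -0.0]
contact_force: [0.5, 1.0, 0.7]
opening: 0.22
```

View pics/w6.png

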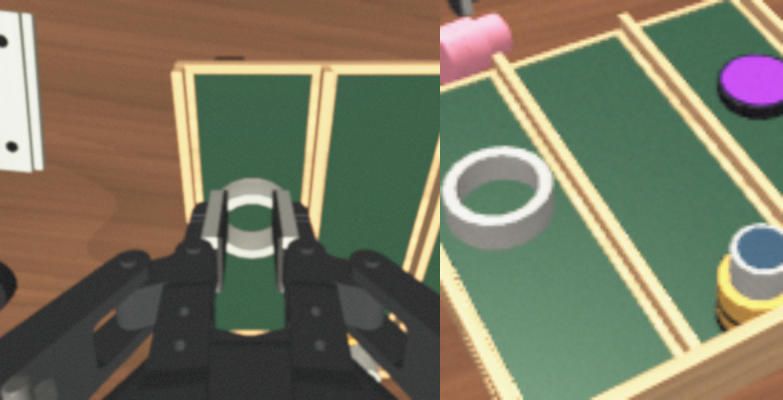

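Eyepiece stands at the stop, and the fingers line up with the ring's centre at about (252,218). I descend behind the ring.

```bash
python3 -m handwheel '[0,0,-0.08,0,0,0,0,0,-0.15,0,0,0,0,0,-0.19,0,0,0,0,0,-0.2,0,0,0,0,0,-0.2,0,0,0]'
python3 -m handwheel '[0.017,0.0024,-0.003,0,0,0,0.034,0.0047,-0.006,0,0,0,0.051,0.0071,-0.009,0,0,0,0.068,0.0095,-0.012,0,0,0,0.085,0.0118,-0.015,0,0,0,0.085,0.0118,-0.015,0,0,0]'
python3 - <<'E'
from h import *
W=arm.read_camera("wrist");S=arm.read_camera("scene")
i=np.hstack([cv2.resize(W["img"][100:400,130:460],(440,400)),cv2.resize(S["img"][190:330,200:320],(343,400))])[...,::-1]
cv2.imwrite("pics/w7.png",i)
E
```

```text
clock: 8.45
position: [492.8, -199.2, 70.4]
ee_rot: [-0.0, -0.07, 0.998, 0.0]
contact_force: [-0.5, -0.3, -0.2]
opening: 0.219
clock: 9.05
position: [527.3, -195.4, 64.7]
ee_rot: [0.0, -0.07, 0.998, -0.0]
contact_force: [-0.0, 0.2, -0.7]
opening: 0.223
```

View pics/w7.png

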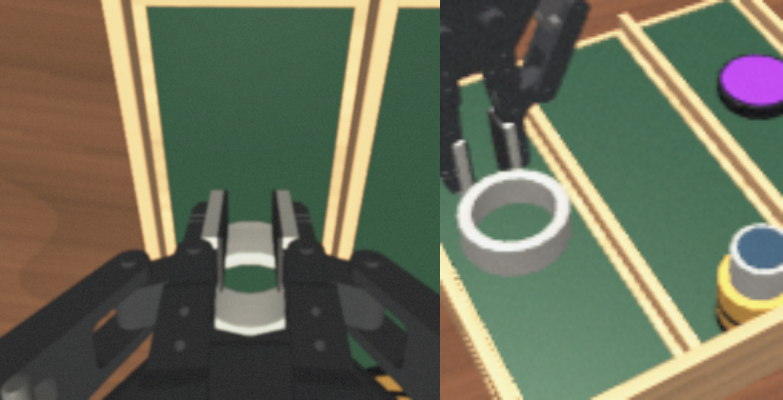

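The ring is sliding ahead of the fingers, centred in its lane. I continue.

```bash
(python3 -m handwheel '[0.017,0.0024,-0.003,0,0,0,0.034,0.0047,-0.006,0,0,0,0.051,0.0071,-0.009,0,0,0,0.068,0.0095,-0.012,0,0,0,0.085,0.0118,-0.015,0,0,0,0.102,0.0142,-0.018,0,0,0,0.119,0.0166,-0.021,0,0,0,0.136,0.019,-0.024,0,0,0]'
python3 -m handwheel '[0.017,0.0024,-0.003,0,0,0,0.034,0.0047,-0.006,0,0,0,0.051,0.0071,-0.009,0,0,0,0.068,0.0095,-0.012,0,0,0,0.068,0.0095,-0.012,0,0,0]'
python3 -m handwheel '[0.005,0.0007,-0.0009,0,0,0,0.01,0.0014,-0.0017,0,0,0]'
python3 -m handwheel '[0.005,0.0007,-0.0009,0,0,0,0.005,0.0007,-0.0009,0,0,0]'
python3 -m handwheel '[0.005,0.0007,-0.0009,0,0,0,0.005,0.0007,-0.0009,0,0,0]') | grep -E "clock|pos|force"
```

```text
clock: 9.95
position: [581.4, -187.8, 55.0]
contact_force: [-1.5, -0.3, -0.3]
clock: 10.45
position: [608.9, -184.0, 50.3]
contact_force: [-0.6, 0.0, 0.4]
clock: 10.65
position: [611.9, -183.6, 49.7]
contact_force: [-0.9, 0.8, -0.0]
clock: 10.85
position: [614.1, -183.2, 49.3]
contact_force: [0.2, -0.6, 0.0]
clock: 11.05
position: [616.1, -183.0, 48.9]
contact_force: [0.0, 0.4, 0.0]
```

```bash
(python3 -m handwheel '[0.005,0.0007,-0.0009,0,0,0,0.01,0.0014,-0.0017,0,0,0]'
python3 -m handwheel '[0.004,0.0006,-0.0007,0,0,0,0.004,0.0006,-0.0007,0,0,0]'
python3 -m handwheel '[0.004,0.0006,-0.0007,0,0,0,0.004,0.0006,-0.0007,0,0,0]'
python3 -m handwheel '[0.003,0.0004,-0.0005,0,0,0,0.003,0.0004,-0.0005,0,0,0]') | grep -E "clock|pos|force"
```

```text
clock: 11.25
position: [620.1, -182.4, 48.2]
contact_force: [-0.8, 0.3, 0.0]
clock: 11.45
position: [621.8, -182.1, 47.9]
contact_force: [-0.0, 0.1, -0.7]
clock: 11.65
position: [622.5, -182.0, 47.6]
contact_force: [-5.0, 0.2, 2.6]
clock: 11.85
position: [622.8, -182.0, 47.4]
contact_force: [-8.9, -1.0, 4.9]
```

Same signature as the eyepiece: motion stalled with about 9 N. I retreat up the slope and check from above.

```bash
python3 -m handwheel '[-0.03,-0.004,0.006,0,0,0,-0.1,-0.014,0.018,0,0,0,-0.2,-0.028,0.08,0,0,0,-0.3,-0.04,0.2,0,0,0,-0.4,-0.055,0.32,0,0,0,-0.5,-0.07,0.4,0,0,0,-0.6,-0.08,0.45,0,0,0,-0.6,-0.08,0.45,0,0,0]'
python3 -m handwheel '[0,0.15,0,0,0,0,0,0.35,0,0,0,0,0,0.6,0,0,0,0,0,0.8,0,0,0,0,0,0.8,0,0,0,0,0,0.8,0,0,0,0,0,0.8,0,0,0,0,0,0.8,0,0,0]'
python3 - <<'E'
from h import *
T=arm.read_camera("top");S=arm.read_camera("scene")
i=np.hstack([cv2.resize(T["img"][95:260,275:460],(388,346)),cv2.resize(S["img"][178:358,160:405],(392,288)).repeat(1,0) if 0 else np.vstack([cv2.resize(S["img"][178:358,160:405],(392,288)),np.zeros((58,392,3),np.uint8)])])[...,::-1]
cv2.imwrite("pics/w8.png",i)
E
```

```text
clock: 12.65
position: [383.5, -214.8, 230.6]
ee_rot: [0.002, -0.069, 0.998, -0.002]
contact_force: [1.0, -0.6, 0.3]
opening: 0.22$: bad value
```

View pics/w8.png

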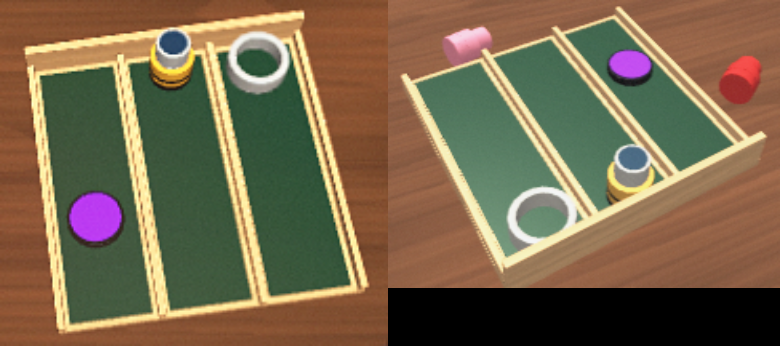

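Both parts sit at the stop, the filter is unmoved and the arm is clear (the sideways move was refused and isn't needed). One numeric check of the gaps.

Run:
```python
from h import *
T=arm.read_camera("top");S=arm.read_camera("scene")
ct=lambda x,y:(275+(x+.5)/2.1-.5,95+(y+.5)/2.1-.5); cs=lambda x,y:(160+(x-388+.5)/1.6-.5,178+(y+.5)/1.6-.5)
O=np.array([671.2,-91.5,17.4]);y,t=np.radians([7.9,10]);c,s=np.cos,np.sin
M=np.array([[c(y)*c(t),s(y)*c(t),-s(t)],[-s(y),c(y),0],[c(y)*s(t),s(y)*s(t),c(t)]])
for n,a,b in [("eye",(174,42),(632,159)),("ring",(259,60),(542,214)),("filt",(96,216),(630,66))]:
    p,e=tri(T,ct(*a),S,cs(*b));print(n,(M@(p-O)).round(1),round(e,1))
o=arm.get_obs();print(o["clock"],np.abs(o["qvel"]).max(),o["contact_force"].round(1))
```

```text
eye [-17.9  -3.7  53.6] 0.8
ring [-28.2 -82.   20.9] 1.6
filt [-153.7   85.5   11.9] 1.1
12.85 0.03846946499244508 [-0.1 -0.1 -0.8]
```

Eyepiece centre is 18 mm and ring centre 28 mm from the stop, against 20 and 28 expected. I hand in.

```bash
python3 -c "
from bench import arm
print(arm.job_done())"
```

```text
the job is handed in; nothing more can be done
None
```

I slid the gold eyepiece down the middle lane, then the chrome T-ring down the right lane, each until it rested against the back stop. I pushed low with the part-closed fingers and lifted nothing. The job was handed in at about 13 s, with the arm clear of the tray.

- **Seating:** each push ended with the arm stalled and about 9–12 N on the wrist. The last two-view check put the eyepiece centre 18 mm from the stop's face (20 expected, within the roughly 2 mm calibration) and the ring centre 28 mm (28 expected).
- **Eyepiece and filter:** the last picture shows the eyepiece still standing and the filter where it was. The filter's last two-view position was tray (-154, 86) mm; I didn't compute its starting one in the same frame, so "not moved" rests on the picture.
- **Disagreements:** the last sideways parking move was refused as a bad value. The arm was already clear, so I did not repeat it. Some top-to-wrist height readings were off (the ring came out at -22 mm) because those two views are too close together, so I relied on the scene views instead.

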